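Run rusty parts in the drum cleaner

TASK

Get the drum cleaner on the bench going with the rusty brown parts: first turn its yellow selector back to off (the red mark), then raise the red-ball hold-down lever, and put every rusty part lying on the bench inside the drum. Then put the lid on the drum and press it down until it is fully home, swing the hold-down lever back down over the lid, and last of all turn the selector clockwise to the fourth click from off (the fourth white mark). Leave the other tools and things on the bench where they are.

Things in the scene. Friction and masses are not known exactly. Their poses are not given: they have to be found in the camera images.
- drum (a point): Centre of the drum's inner floor, 52 mm above the bench. Its axes are those of the whole cleaner (z up), which is fixed to the bench at a place and yaw that change from start to start. Blue round drum, 190 mm across outside, 174 mm inside, open at the top, rim 130 mm above the bench with an orange gasket ring on it. All stands on a plate from x -180 to +110, y -188 to +163 mm.
- lever_pivot (a point): Pivot pin of the hold-down lever, level along the cleaner's x; at y +140 mm, x 0 in the cleaner's axes, 138 mm above the bench, on a dark post 72 mm wide along x, 22 mm deep and up to 145 mm high. When down, the lever's foot reaches 62 mm from here over the drum's edge, its underside 2.5 mm above the top of a fully home lid, so no lid can be put on then.
- lever (a joint): Angle of the hold-down lever, rad: 0 = down (steel foot level over the drum's edge), 1.1 = fully raised; both are stops. At the start it is down (0 to 0.1). It stays where it is left; about 2 N at the ball moves it. Above 0.95 counts as raised, below 0.08 as down.
- lever_ball (a point): Centre of the red ball, 26 mm across, on the end of the lever's round handle (14 mm thick), 95 mm from the pivot. Down: it leans towards the drum, ball at y +94 mm in the cleaner's axes, 221 mm above the bench; raised: y +194 mm, 216 mm high. Pushing the ball or the handle just below it along the cleaner's +y raises the lever, along -y lowers it.
- selector (a joint): Angle of the yellow selector, rad: 0 = off (red mark, a stop), growing clockwise seen from above, to a stop at 2.618. It clicks to rest every 0.5236 rad (30 degrees), one white mark each; the fourth click is 2.094. It starts at the first, second or third. Let go between rests it snaps to the nearer; takes up to 0.2 N m. Within 0.1 counts as off, within 0.15 as fourth.
- selector_grip (a point): Centre of the selector's upright yellow grip bar, on its turning axis, 93 mm above the bench: bar 58 mm long, 14 thick, 32 tall (77 to 109 mm high) over a grey disc 58 mm across, on a grey box 110 x 110 mm, top 65 mm high. Its x axis points along the bar to the pointer end (red stripe on top), z up. Off points to 255 degrees in the cleaner's axes, anticlockwise from its x.
- gasket (a joint): How far the orange gasket ring on the drum's rim is pressed down, m: 0 = proud (its top 138 mm above the bench), 0.006 = home. It is stiff: it gives slowly under about 10 N and stays where it is pushed. A lid merely laid on it is not home; above 0.0045 counts as home.
- lid_grip (a point): Centre of the black bar handle on the loose lid: bar 74 mm long (x axis), 16 thick, 30 tall. Below it a metal flange 194 mm across, 8 thick, its top 15 mm under this point, then a plug 152 mm across, 6 deep, that goes inside the gasket. Starts flat on the bench, this point 29 mm up; on the drum 161 mm up when laid on, 155 when home; must be level and within 14 mm of the drum's axis.
- link_c (a point): flat rusty bar link, solid, 84 x 30 x 22 mm, two lighter round bosses on its flats, about 0.3 kg. This point is its centre; x runs along its length, z up as it lies at the start. It may be absent.
- stub_c (a point): rusty square tube offcut, open at its ends, 70 x 30 x 30 mm, about 0.3 kg. This point is its centre; x runs along its length, z up as it lies at the start. It may be absent.
- channel_c (a point): rusty U-channel offcut, 80 x 34 x 26 mm, 6 mm walls, its open side up at the start, about 0.3 kg. This point is its centre; x runs along its length, z up as it lies at the start. It may be absent.
- clevis_c (a point): rusty solid clevis block, 76 x 28 x 28 mm, a round pin head on one side, about 0.3 kg. This point is its centre; x runs along its length, z up as it lies at the start. It may be absent.
- wrench: steel wrench 180 mm long. Not part of the job: leave it (it may shift 40 mm at most).
- screwdriver: screwdriver with a red handle, 200 mm. Not part of the job: leave it (it may shift 40 mm at most).
- jar: closed jar with a white cap, 68 mm across, 100 mm tall, standing. Not part of the job: leave it (it may shift 40 mm at most).
- tumbler: steel drinking tumbler, 80 mm across, 130 mm tall, standing. Not part of the job: leave it (it may shift 40 mm at most).
There are look-alikes about, which are no part of the job. Leave any turquoise look-alike of the part that bears clevis_c alone.

How it is judged:
On the way, in this order (a step that is already met when the one before it is completed fails the run):
1. the selector is turned back to off (value of joint selector below 0.1 rad), for 0.2 s.
2. the hold-down lever is raised (value of joint lever above 0.95 rad), for 0.2 s.
3. every rusty part is inside the drum (horizontal distance between each of link_c, stub_c, channel_c, clevis_c and drum below 0.085 m and height (world z) of each of link_c, stub_c, channel_c, clevis_c below 0.122 m), for 0.2 s.
4. the lid is on the drum and pressed fully home (horizontal distance between lid_grip and drum below 0.014 m and height (world z) of lid_grip below 0.1575 m and angle between lid_grip's own z axis and vertical below 0.06 rad and value of joint gasket above 0.0045 m), for 0.2 s.
5. the hold-down lever is down over the lid (value of joint lever below 0.08 rad), for 0.2 s.
6. the selector is at the fourth click (value of joint selector between 1.9444 and 2.2444 rad), for 0.2 s.
At the end, for the whole second after the job is handed in: Every rusty part is inside the drum (within 85 mm of its axis, below the rim), the lid lies level on it within 14 mm of its axis and pressed home (gasket down more than 4.5 mm), the lever is down (below 0.08 rad) and the selector is at the fourth click (2.094 rad, within 0.15) (all of step 3 and all of step 4 and all of step 6 and value of joint lever below 0.08 rad); the robot touches nothing.
It fails at once if a tool or other thing on the bench that is not part of the job is pushed more than 40 mm out of its place (distance of any of wrench, screwdriver, jar, tumbler from where it was at the start of the episode above 0.04 m).
Of link, stub, channel, clevis only 2 to 3 are there at a start; the rules pass over those that are not, and their reading is None.
At some moment in a run one of link, stub, channel, clevis may be knocked a few centimetres aside while the robot is not near it.
Once in a run the grip may slacken for a moment while it holds something.
It also fails if it takes over 210 s, if anything falls off the work surface, if the arm or the gripper's body presses on something with over 40 N, if the wrist force passes 120 N, or if a joint passes its speed limit or range.

ROBOT

A 6-joint arm with a two-finger parallel gripper is mounted at the origin on the work surface. World frame = base frame: x ahead of the robot, y to its left, z up, the work surface at z = 0. Lengths are in m, angles in rad, forces in N, time in s.
With the tool pointing down it reaches from about 0.225 to 0.875 m from the base axis. Payload 3.4 kg.
Tool frame: the origin (TCP) lies at the very end of the fingers, on their centre line; the grasp point (between the pads) lies 19 mm behind it; z points along the fingers, y is the line along which they close (so a half turn about z gives the same grasp; the last joint's range is limited). The gripper opens to 85 mm and grips with 20 to 120 N. Pads are 22 mm wide; open, the fingers measure 114 mm over their backs; the gripper's body (76 mm by 85 mm) begins 54 mm behind the grasp point. The pads swing forward as they close: fully open they stand 13 mm farther back than shut.
Start: joints at [1.151, 0.276, 1.505, -0, 1.361, -0.121], TCP at [0.169, 0.55, 0.231] pointing down, gripper open.
Joint ranges: [-2.89, 2.89], [-0.75, 2.08], [0.22, 2.7], [-1.18, 4.32], [0.11, 2.71], [-2.7, 2.7]. Speed limits (rad/s): [2.57, 2.57, 3.14, 3.14, 3.14, 3.14].

INTERFACE

Orientations are given as a unit quaternion [w, x, y, z].
In Python, from rig import manip, get_image, camera_info gives the robot as it stands. The module is installed in compiled form; this text tells all that it offers.
- The arm moves only by the shell command python3 -m crank 'ROWS' [FORCE]. ROWS is a JSON object of lists of equal length, an entry for each row: "translation": the shift along the tool's x, y, z in mm, a list of three; "roll": the turn about the tool's z in rad; "fingers": the opening, from 0 (shut) to 1 (fully open). A call has 1 to 8 rows; each row shifts and turns the commanded pose from where the row before left it, along the tool's axes as they then stand; what a row does not reach is not made up. A row lasts 1/10 s, in which the tool goes at most 50 mm and 8.59 degrees, less where a joint would pass 70% of its speed; a pose out of reach is approached as far as the arm can. A call is refused whole if a number of a shift passes 50 or a number of a turn 0.15, either way. A call with a gripper value outside its range is refused whole. The fingers move at their own pace and stop on an object; FORCE is the grip in N (left out, the last holds). Time passes only in rows, so rows that do not move let the fingers close. It gives the time, the measured TCP pose, the force, the opening and the grip force at its end, in the units of the state.
- manip.get_state(): the state, without advancing time (a new reading comes with each control period).
- get_image(name): name is "side" or "top"; returns the picture (480x640x3 uint8, blue, green, red); there is no depth.
- camera_info(name): a dict with "mtx" (3x3 intrinsics, pixels), "D" ([k1, k2, p1, p2, k3] as OpenCV has them; the pictures are not rectified), "rvec" (rotation vector, rad) and "tvec" (3), from world to camera coordinates, as OpenCV has them. Camera axes: x right, y down, z forward; pixel columns grow to the right and rows downward; lengths in m; the calibration is good to about 2 mm. A picture is of the moment at which its call begins. camera_info takes no time and is no camera call.
- manip.sign_off(): hands the job in; it is judged then, once.
The state is a dict: "clock": time; "qpos": joint angles; "qd": joint speeds; "effort": joint torques, N m; "position": TCP position; "ee_rot": TCP orientation; "contact_force": force on the tool from outside, world axes, zero at the start; "moment": the same for the moment, N m; "width": finger opening in m; "gripper_force": force on a finger pad.
Only numpy, scipy, OpenCV 4.12 (cv2) and the standard library are available. Lean on these libraries where they do the work, as an engineer would, in place of code of your own. Each camera call takes 0.05 s, during which the arm holds its last target. There are 200 camera calls.

## Working session

There is one attempt and no reset: what is moved stays moved. The work goes in short steps, Python scripts to look and compute and a shell command to move; the robot and the scene stay as the last step left them, time stands still between calls to the robot, and variables do not carry over. Pictures are saved under pics/ and viewed, at most 14 in all, crops included, and the job is handed in when it is done.

```bash
ls; mkdir -p pics; cat > h.py <<'E'
import numpy as np, cv2
from rig import manip, get_image, camera_info
def shot(n,f):
    im=get_image(n); cv2.imwrite('pics/'+f,im); return im
def cast(n,px,z):
    c=camera_info(n); K=np.array(c['mtx'],float); D=np.array(c['D'],float)
    R=cv2.Rodrigues(np.array(c['rvec'],float))[0]; t=np.array(c['tvec'],float).ravel()
    p=cv2.undistortPoints(np.array(px,float).reshape(-1,1,2),K,D).reshape(-1,2)
    d=np.c_[p,np.ones(len(p))]@R; o=-R.T@t
    return o+d*((z-o[2])/d[:,2:3])
def proj(n,P):
    c=camera_info(n)
    return cv2.projectPoints(np.array(P,float).reshape(-1,1,3),np.array(c['rvec'],float),np.array(c['tvec'],float),np.array(c['mtx'],float),np.array(c['D'],float))[0].reshape(-1,2)
E
python3 - <<'E'
from h import *
shot('top','t0.png'); shot('side','s0.png')
for n in('top','side'):
    c=camera_info(n);R=cv2.Rodrigues(np.array(c['rvec']))[0];print(n,-R.T@np.array(c['tvec']).ravel(),R[2])
s=manip.get_state();print(s)
E
```

```text
pics
top [ 0.30435483 -0.00330321  1.21017323] [ 0.1921562   0.01398926 -0.98126464]
side [1.44557404 0.79743525 1.23166929] [-0.5771973  -0.48204502 -0.65914784]
{'clock': 0.1, 'qpos': array([ 1.15099885e+00,  2.76508083e-01,  1.50602050e+00, -1.36043806e-05,
        1.36072596e+00, -1.21028725e-01]), 'qd': array([ 0.00129326, -0.00212754, -0.0029458 , -0.00205795, -0.00163811,
        0.00116418]), 'effort': array([ 2.16517416e-03, -4.17698550e+01, -2.46404314e+01, -8.26130963e-05,
        5.73782439e-03,  1.24366416e-06]), 'position': array([0.16907226, 0.54906909, 0.23053416]), 'ee_rot': array([-2.15559716e-04,  1.48827932e-01,  9.88862759e-01, -8.02524035e-04]), 'contact_force': array([-0.5106438 ,  0.7130652 , -0.60994721]), 'moment': array([ 0.02112375, -0.00225928, -0.00018984]), 'gripper_force': 0.0, 'width': 0.08535585201483215}
```

View pics/t0.png

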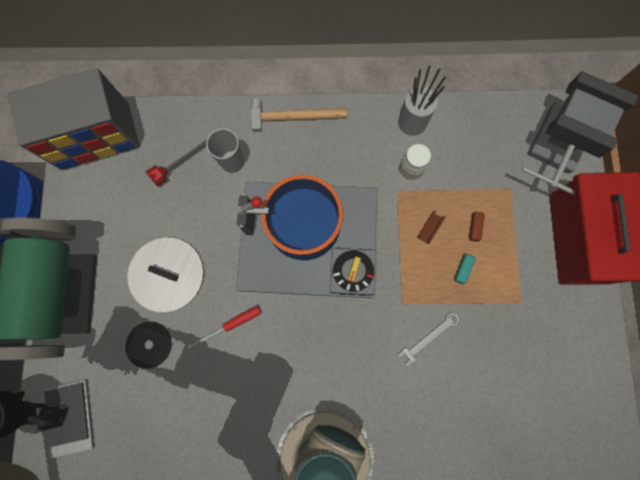

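View pics/s0.png

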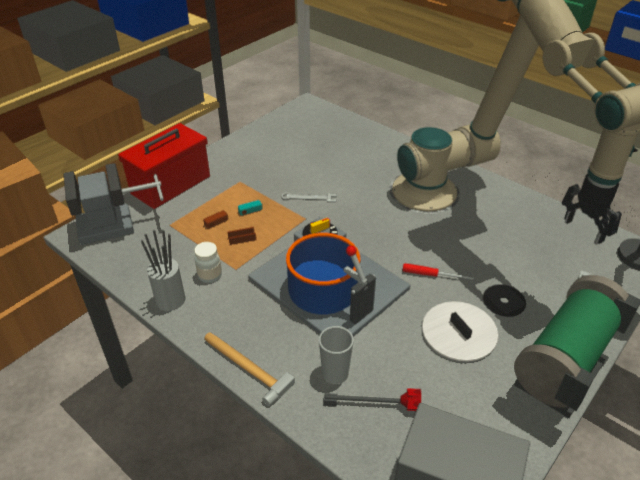

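The top view shows the drum at (302,215), ball (256,202), selector (353,270), lid (166,274), and on the wooden mat a U-channel at (432,227), another rusty part at (476,226), and the turquoise look-alike at (465,268). The screwdriver is at (235,322) and the tumbler at (223,150). Next I measure them.

```bash
cat > m.py <<'E'
from h import *
def masks(im):
    h=cv2.cvtColor(im,cv2.COLOR_BGR2HSV)
    return h
def blobs(m,amin):
    n,l,s,c=cv2.connectedComponentsWithStats(m.astype(np.uint8))
    return [(c[i],s[i],l==i) for i in range(1,n) if s[i,4]>=amin]
def rect(n,mask,z):
    p=np.argwhere(mask)[:,::-1]
    w=cast(n,p,z)[:,:2].astype(np.float32)
    (cx,cy),(a,b),th=cv2.minAreaRect(w)
    if a<b: a,b,th=b,a,th+90
    return np.round([cx,cy,a,b],4),round(float(th),1)
E
python3 - <<'E'
from m import *
im=cv2.imread('pics/t0.png'); h=masks(im); H,S,V=h[...,0].astype(int),h[...,1].astype(int),h[...,2].astype(int)
roi=lambda x0,y0,x1,y1: (np.arange(480)[:,None]>=y0)&(np.arange(480)[:,None]<y1)&(np.arange(640)[None]>=x0)&(np.arange(640)[None]<x1)
# orange gasket
m=(H>4)&(H<14)&(S>170)&(V>140)&roi(250,165,355,265)
p=np.argwhere(m)[:,::-1]; w=cast('top',p,.138)[:,:2]
hull=cv2.convexHull(w.astype(np.float32)).reshape(-1,2); A=np.c_[2*hull,np.ones(len(hull))]
s=np.linalg.lstsq(A,(hull**2).sum(1),rcond=None)[0]; print('drum',s[:2],np.sqrt(s[2]+s[0]**2+s[1]**2),m.sum())
# ball
m=((H<4)|(H>175))&(S>150)&(V>110)&roi(240,190,270,215)
for c,st,_ in blobs(m,15): print('ball',c,st,cast('top',[c],.221))
m=(H>20)&(H<32)&(S>130)&(V>130)&roi(325,245,380,295)
for c,st,k in blobs(m,15): print('sel',c,st[4],rect('top',k,.109))
m=((H<4)|(H>172))&(S>150)&(V>100)&roi(325,245,380,295)
for c,st,k in blobs(m,1): print('redmark',c,st[4],cast('top',[c],.066)[0])
m=(V<60)&roi(140,255,195,290)
for c,st,k in blobs(m,30): print('lidbar',c,st[4],rect('top',k,.044),cast('top',[c],.04)[0])
m=(V>150)&(S<60)&roi(120,230,210,320)
for c,st,k in blobs(m,500): print('lid',c,st,cv2.minEnclosingCircle(cast('top',np.argwhere(k)[:,::-1],.014)[:,:2].astype(np.float32)))
m=(S>120)&((V<125))&(H<14)&roi(402,195,515,298)
for c,st,k in blobs(m,60): print('part',c,st,rect('top',k,.026),cast('top',[c],.026)[0])
for n,c in [('jar',(418,158)),('tumb',(223,143)),('lidc',(166,274))]: print(n,cast('top',[c],.1)[0])
im=cv2.imread('pics/t0.png')
a=cv2.resize(im[185:305,385:525],None,fx=4,fy=4,interpolation=2)
b=cv2.resize(im[185:305,230:385],None,fx=4,fy=4,interpolation=2)[:, :]
cv2.imwrite('pics/c0.png',cv2.resize(np.vstack([cv2.copyMakeBorder(a,0,0,0,b.shape[1]-a.shape[1],0),b]),None,fx=.62,fy=.62)); 
E
```

```text
drum [0.5690823  0.04723847] 0.09382527665695849 630
ball [255.9382716  201.61728395] [251 197  11  10  81] [[0.57724411 0.14331585 0.221     ]]
sel [354.67010309 265.84536082] 97 (array([ 0.4435, -0.0748,  0.0535,  0.0134]), 160.3)
redmark [369.33333333 275.53333333] 15 [ 0.42953351 -0.11435245  0.066     ]
lidbar [162.68345324 272.9352518 ] 139 (array([0.4443, 0.4   , 0.0749, 0.0119]), 68.0) [0.44472871 0.40160342 0.04      ]
lid [164.57300938 274.59393794] [ 127  237   76   76 4157] ((0.44528114795684814, 0.4053841829299927), 0.09722422808408737)
part [430.48847926 227.23271889] [418 211  27  33 434] (array([ 0.5582, -0.2793,  0.0856,  0.0359]), 147.2) [ 0.55682949 -0.27885427  0.026     ]
part [476.41689373 226.28337875] [469 212  16  30 367] (array([ 0.5577, -0.3961,  0.0791,  0.0332]), 170.2) [ 0.55783217 -0.39584384  0.026     ]
jar [ 0.71710978 -0.24034719  0.1       ]
tumb [0.76410371 0.2465007  0.1       ]
lidc [0.43488758 0.37280112 0.1       ]
```

View pics/c0.png

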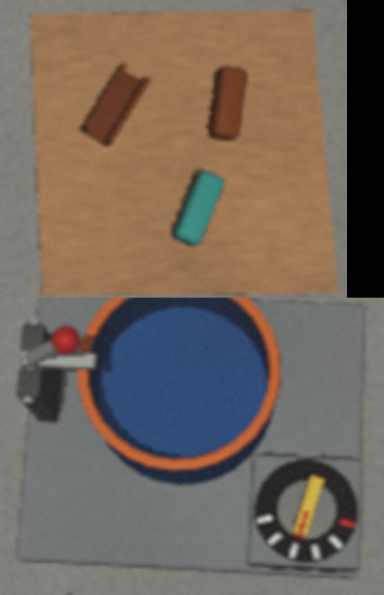

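```bash
cat > go.py <<'E'
import sys; from h import *
from scipy.spatial.transform import Rotation as Ro
# go.py x y z [angle deg of tool x]  -> total delta in tool axes (mm), roll (rad)
s=manip.get_state(); q=s['ee_rot']; R=Ro.from_quat([q[1],q[2],q[3],q[0]]).as_matrix()
a=np.degrees(np.arctan2(R[1,0],R[0,0])); v=[float(i) for i in sys.argv[1:]]
p=s['position']; print('t',round(s['clock'],1),'pos',p.round(4),'ang',a.round(1),'q6',s['qpos'][5].round(2),'w',round(s['width'],4),'gf',round(s['gripper_force'],1),'f',s['contact_force'].round(1))
if v:
    d=(np.array(v[:3])-p)*1000; print('tool delta mm',(R.T@d).round(1))
    if len(v)>3:
        r=(a-v[3]+90)%180-90; print('roll',np.radians(r).round(3),'(mod pi)')
E
python3 go.py 0.4415 -0.074 0.20 160.3
python3 - <<'E'
from m import *
for n,f in(('top','t0.png'),('side','s0.png')):
    im=cv2.imread('pics/'+f); h=masks(im).astype(int)
    m=(h[...,0]<14)&(h[...,1]>120)&(h[...,2]>30)&(h[...,2]<130)
    for c,st,k in blobs(m,60):
        w=cast(n,[c],.02)[0]
        if 0<w[0]<1 and abs(w[1])<.8: print(n,c.round(),st[4],w.round(3))
# two-view check of ball, jar
print(proj('side',[[.577,.143,.221],[.557,-.279,.015],[.558,-.396,.014],[.569,.047,.138],[.4415,-.074,.109]]))
E
```

```text
t 0.1 pos [0.1691 0.5491 0.2305] ang 162.9 q6 -0.12 w 0.0854 gf 0.0 f [-0.5  0.7 -0.6]
tool delta mm [-443.8 -515.2   31.3]
roll 0.045 (mod pi)
top [104. 129.] 187 [0.842 0.587 0.02 ]
top [ 94. 144.] 173 [0.799 0.612 0.02 ]
top [ 40. 147.] 189 [0.79  0.754 0.02 ]
top [ 85. 158.] 144 [0.76  0.632 0.02 ]
top [625. 166.] 325 [ 0.715 -0.791  0.02 ]
top [158. 175.] 161 [0.709 0.435 0.02 ]
top [572. 237.] 3179 [ 0.527 -0.636  0.02 ]
top [617. 224.] 458 [ 0.561 -0.752  0.02 ]
top [431. 227.] 445 [ 0.558 -0.281  0.02 ]
top [476. 226.] 372 [ 0.559 -0.398  0.02 ]
side [169. 174.] 2946 [ 0.509 -0.688  0.02 ]
side [215. 221.] 173 [ 0.569 -0.388  0.02 ]
side [241. 236.] 348 [ 0.564 -0.278  0.02 ]
side [418. 273.] 61 [0.348 0.212 0.02 ]
side [406. 401.] 101 [0.714 0.425 0.02 ]
[[350.44309727 251.45690403]
 [242.74152913 235.45947323]
 [216.31927835 219.4606052 ]
 [322.51729704 256.74711475]
 [319.51535045 221.68901266]]
```

The side view agrees with the measurements, and there are two rusty parts. I'll move above the selector.

```bash
python3 -m crank '{"translation":[[-28,-32,2],[-28,-32,2],[-28,-32,2],[-28,-32,2],[-28,-32,2],[-28,-32,2],[-28,-32,2],[-28,-32,2]],"roll":[0.045,0,0,0,0,0,0,0],"fingers":[1,1,1,1,1,1,1,0.6]}' 60
python3 go.py 0.4415 -0.074 0.20 160.3
```

```text
clock: 0.9
position: [0.2956, 0.2321, 0.2151]
ee_rot: [0.0, 0.171, 0.985, -0.0]
contact_force: [0.9, -0.2, -0.4]
width: 0.0732
gripper_force: 0.0
t 0.9 pos [0.2956 0.2321 0.2151] ang 160.3 q6 -0.75 w 0.0732 gf 0.0 f [ 0.9 -0.2 -0.4]
tool delta mm [-240.3 -239.2   15.1]
roll 0.001 (mod pi)
```

```bash
python3 -m crank '{"translation":[[-31,-33,2],[-31,-33,2],[-31,-33,2],[-31,-33,2],[-31,-33,2],[-31,-33,2],[-25,-25,2],[0,0,0]],"roll":[0,0,0,0,0,0,0,0],"fingers":[0.6,0.6,0.6,0.6,0.6,0.6,0.6,0.6]}'
python3 -m crank '{"translation":[[0,0,0],[0,0,0]],"roll":[0,0],"fingers":[0.6,0.6]}' >/dev/null
python3 go.py 0.4415 -0.074 0.085 160.3
```

```text
clock: 1.7
position: [0.4211, -0.0512, 0.2009]
ee_rot: [0.001, 0.173, 0.985, -0.001]
contact_force: [0.6, 0.6, -0.8]
width: 0.0513
gripper_force: 0.0
t 1.9 pos [ 0.4182 -0.0464  0.201 ] ang 160.3 q6 -1.5 w 0.0515 gf 0.0 f [-0.2  0.  -0.1]
tool delta mm [-31.4 -18.2 115.9]
roll 0.001 (mod pi)
```

q6 would run out of range while turning to off, so I'll flip the tool half a turn first.

```bash
python3 -m crank '{"translation":[[-16,-9,0],[-15,-9,0],[0,0,0],[0,0,0],[0,0,0],[0,0,0],[0,0,0],[0,0,0]],"roll":[0,0,0.14,0.15,0.15,0.15,0.15,0.15],"fingers":[0.6,0.6,0.6,0.6,0.6,0.6,0.6,0.6]}' >/dev/null
python3 -m crank '{"translation":[[0,0,0],[0,0,0],[0,0,0],[0,0,0],[0,0,0],[0,0,0],[0,0,0],[0,0,0]],"roll":[0.15,0.15,0.15,0.15,0.15,0.15,0.15,0.15],"fingers":[0.6,0.6,0.6,0.6,0.6,0.6,0.6,0.6]}' >/dev/null
python3 -m crank '{"translation":[[0,0,0],[0,0,0],[0,0,0],[0,0,0],[0,0,0],[0,0,0],[0,0,0],[0,0,0]],"roll":[0.15,0.15,0.15,0.15,0.15,0.15,0.15,0],"fingers":[0.6,0.6,0.6,0.6,0.6,0.6,0.6,0.6]}' >/dev/null
python3 go.py 0.4415 -0.074 0.085 160.3
```

```text
t 4.3 pos [ 0.4433 -0.0752  0.2014] ang -19.6 q6 1.59 w 0.0514 gf 0.0 f [-0.8 -0.   0.1]
tool delta mm [ -2.2  -0.6 116.4]
roll 0.002 (mod pi)
```

```bash
python3 -m crank '{"translation":[[-2,0,20],[0,0,20],[0,0,20],[0,0,20],[0,0,20],[0,0,16],[0,0,0],[0,0,0]],"roll":[0,0,0,0,0,0,0,0],"fingers":[0.6,0.6,0.6,0.6,0.6,0.6,0.6,0.6]}'
python3 -m crank '{"translation":[[0,0,0],[0,0,0],[0,0,0],[0,0,0],[0,0,0],[0,0,0]],"roll":[0,0,0,0,0,0],"fingers":[0.3,0,0,0,0,0]}' 60
python3 go.py 0.4415 -0.074 0.085 160.3
```

```text
clock: 5.1
position: [0.441, -0.0743, 0.0854]
ee_rot: [-0.0, 0.986, -0.169, 0.0]
contact_force: [0.1, -0.6, 0.9]
width: 0.0511
gripper_force: 0.0
clock: 5.7
position: [0.4411, -0.0741, 0.0863]
ee_rot: [-0.0, 0.985, -0.17, 0.001]
contact_force: [-0.3, 1.3, 5.6]
width: 0.0128
gripper_force: 60.4
t 5.7 pos [ 0.4411 -0.0741  0.0863] ang -19.6 q6 1.59 w 0.0128 gf 60.4 f [-0.3  1.3  5.6]
tool delta mm [ 0.3 -0.2  1.3]
roll 0.002 (mod pi)
```

```bash
python3 -m crank '{"translation":[[0,0,-2],[0,0,0],[0,0,0],[0,0,0],[0,0,0],[0,0,0],[0,0,0],[0,0,0]],"roll":[-0.1,-0.13,-0.13,-0.13,-0.13,-0.13,-0.13,-0.13],"fingers":[0,0,0,0,0,0,0,0]}' >/dev/null
python3 -m crank '{"translation":[[0,0,0],[0,0,0],[0,0,0],[0,0,0],[0,0,0],[0,0,0],[0,0,0],[0,0,0]],"roll":[-0.13,-0.13,-0.13,-0.13,-0.03,0,0,0],"fingers":[0,0,0,0,0,0,0,0]}'
python3 go.py 0.4415 -0.074 0.085 250.3; python3 -c "
from h import *
print(manip.get_state()['moment'])"
```

```text
clock: 7.3
position: [0.4436, -0.0725, 0.0885]
ee_rot: [0.001, 0.82, 0.572, 0.004]
contact_force: [5.1, 8.3, 3.1]
width: 0.012
gripper_force: 85.1
t 7.3 pos [ 0.4436 -0.0725  0.0885] ang 69.8 q6 0.03 w 0.012 gf 85.1 f [5.1 8.3 3.1]
tool delta mm [-2.2 -1.5  3.4]
roll -0.009 (mod pi)
[ 0.99616742 -0.7597192   0.47097426]
```

```bash
python3 -m crank '{"translation":[[0,0,0],[0,0,0],[0,0,0],[0,0,-30],[0,0,-40],[0,0,-40],[0,0,-20],[0,0,0]],"roll":[0,0,0,0,0,0,0,0],"fingers":[0.4,0.4,0.4,0.4,0.4,0,0,0]}'
python3 go.py 0.5724 0.087 0.22 -4.8
python3 - <<'E'
from m import *
im=shot('top','t1.png'); h=masks(im).astype(int);H,S,V=h[...,0],h[...,1],h[...,2]
cv2.imwrite('pics/c1.png',cv2.resize(im[180:305,230:385],None,fx=4,fy=4,interpolation=2))
E
```

```text
clock: 8.1
position: [0.4421, -0.0749, 0.2202]
ee_rot: [0.003, 0.82, 0.572, 0.002]
contact_force: [1.0, -0.1, -0.1]
width: -0.0
gripper_force: 0.0
t 8.1 pos [ 0.4421 -0.0749  0.2202] ang 69.8 q6 0.03 w -0.0 gf 0.0 f [ 1.  -0.1 -0.1]
tool delta mm [197.   66.2   0.7]
roll 1.301 (mod pi)
```

View pics/c1.png

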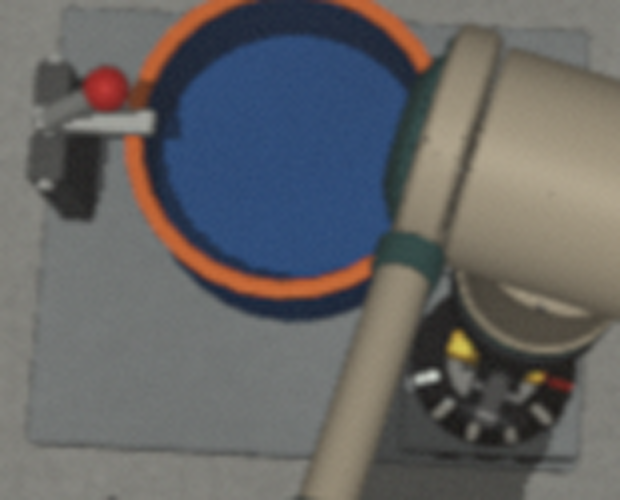

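The crop shows the bar on the red mark at (558,383), so the selector is off. Next is the lever.

```bash
python3 -m crank '{"translation":[[40,13,0],[40,13,0],[39,13,0],[39,13,0],[39,13,0],[0,0,0],[0,0,0],[0,0,0]],"roll":[0,0,0,0,0,0.15,0.15,0.15],"fingers":[0,0,0,0,0,0,0,0]}'>/dev/null
python3 -m crank '{"translation":[[0,0,0],[0,0,0],[0,0,0],[0,0,0],[0,0,0],[0,0,0],[0,0,0],[0,0,0]],"roll":[0.15,0.15,0.15,0.15,0.15,0.10,0,0],"fingers":[0,0,0,0,0,0,0,0]}'
python3 go.py 0.5724 0.087 0.19 -4.8
```

```text
clock: 9.75
position: [0.5686, 0.0882, 0.2157]
ee_rot: [0.0, 0.999, -0.04, -0.002]
contact_force: [-1.1, -0.2, -0.3]
width: 0.0002
gripper_force: 0.0
t 9.8 pos [0.5686 0.0882 0.2157] ang -4.6 q6 1.68 w 0.0002 gf 0.0 f [-1.1 -0.2 -0.3]
tool delta mm [ 3.9  0.9 25.7]
roll 0.004 (mod pi)
```

```bash
python3 -m crank '{"translation":[[4,0,26],[0,-10,0],[0,-15,0],[0,-15,0],[0,-15,0],[0,-15,0],[0,-10,0],[0,0,0]],"roll":[0,0,0,0,0,0,0,0],"fingers":[0,0,0,0,0,0,0,0]}'
python3 -m crank '{"translation":[[0,-10,0],[0,-10,0],[0,-5,0],[0,-5,0],[0,0,0]],"roll":[0,0,0,0,0],"fingers":[0,0,0,0,0]}'
python3 go.py
```

```text
clock: 10.55
position: [0.5826, 0.1722, 0.2015]
ee_rot: [-0.004, 0.999, -0.04, 0.007]
contact_force: [-8.2, 3.2, 32.7]
width: 0.0002
gripper_force: 13.7
clock: 11.05
position: [0.5827, 0.1993, 0.1922]
ee_rot: [-0.0, 0.999, -0.04, 0.001]
contact_force: [0.1, 0.0, -0.8]
width: 0.0001
gripper_force: 0.0
t 11.1 pos [0.5827 0.1993 0.1922] ang -4.6 q6 1.87 w 0.0001 gf 0.0 f [ 0.1  0.  -0.8]
```

```bash
python3 - <<'E'
from m import *
im=shot('side','s1.png'); im2=shot('top','t2.png')
a=cv2.resize(im[150:350,250:450],(560,560),interpolation=2)
cv2.imwrite('pics/c2.png',a)
E
```

```text
(no output)
```

View pics/c2.png

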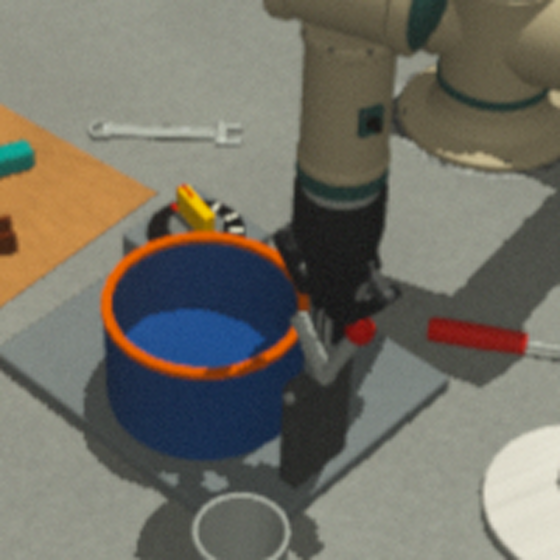

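The side view shows the lever swung outward (ball at crop (362,332)) and its foot raised. I'll push on to the stop to make sure.

```bash
python3 -m crank '{"translation":[[0,-4,0],[0,-4,0],[0,-4,0],[0,-4,0],[0,0,0]],"roll":[0,0,0,0,0],"fingers":[0,0,0,0,0]}'
python3 - <<'E'
from m import *
print(proj('side',[[.5853,.2405,.216],[.582,.2,.23]]))
im=shot('side','s2.png');h=masks(im).astype(int);H,S,V=h[...,0],h[...,1],h[...,2]
m=((H<5)|(H>174))&(S>150)&(V>100)
for c,st,k in blobs(m[240:300,350:400],10): print(c+[350,240],st)
E
```

```text
clock: 11.65
position: [0.5832, 0.2103, 0.1907]
ee_rot: [0.004, 0.999, -0.041, -0.001]
contact_force: [-1.2, -9.1, -0.3]
width: 0.0002
gripper_force: 4.2
[[380.52062445 273.37642072]
 [368.01124544 260.51240879]]
[382.26027397 272.10958904] [27 28 11  9 73]
```

At the stop (9 N reaction), so the lever is raised. I'll retreat, rise and re-measure the parts.

```bash
python3 -m crank '{"translation":[[0,10,0],[0,15,-20],[0,15,-30],[0,0,-30],[0,0,0]],"roll":[0,0,0,0,0],"fingers":[0,0,0,0,0]}'>/dev/null
cat > parts.py <<'E'
from m import *
import sys
im=shot('top',sys.argv[1]); h=masks(im).astype(int)
m=(h[...,0]<14)&(h[...,1]>120)&(h[...,2]<125); m[:,:390]=0; m[:,530:]=0; m[:185]=0; m[310:]=0
for c,st,k in blobs(m,60): 
    r,th=rect('top',k,.027); o=np.array([.304,-.003]); d=(r[:2]-o)/1.2*.013
    print(c.round(),st[4],r,th,'centre',(r[:2]+d).round(4))
E
python3 parts.py t3.png; python3 go.py 0.56 -0.281 0.20 147.2
```

```text
[430. 227.] 427 [ 0.5582 -0.2792  0.0853  0.0358] 146.7 centre [ 0.561  -0.2822]
[476. 226.] 357 [ 0.5577 -0.3949  0.0795  0.0323] 167.1 centre [ 0.5604 -0.3991]
t 12.2 pos [0.582  0.1744 0.2739] ang -4.7 q6 1.83 w 0.0001 gf 0.0 f [-0.5 -0.9 -1.5]
tool delta mm [ 15.3 455.9  72.5]
roll 0.49 (mod pi)
```

```bash
python3 -m crank '{"translation":[[1,38,0],[1,38,0],[1,38,0],[1,38,0],[1,38,0],[1,38,0],[1,38,0],[1,38,10]],"roll":[0,0,0,0,0,0,0,0],"fingers":[0,0,0,0,0,0,0.9,0.9]}'>/dev/null
python3 -m crank '{"translation":[[1,38,20],[2,38,20],[2,38,22],[2,37,0],[0,0,0],[0,0,0],[0,0,0],[0,0,0]],"roll":[0,0,0,0,0.15,0.15,0.15,0.04],"fingers":[0.9,0.9,0.9,0.9,0.9,0.9,0.9,0.9]}'>/dev/null
python3 -m crank '{"translation":[[0,0,0],[0,0,0]],"roll":[0,0],"fingers":[0.9,0.9]}'>/dev/null
python3 go.py 0.561 -0.282 0.010 146.8
```

```text
t 14.1 pos [ 0.558  -0.2803  0.1983] ang -32.7 q6 1.56 w 0.0766 gf 0.0 f [ 0.7 -0.1 -0.2]
tool delta mm [ 3.700e+00 -1.000e-01  1.883e+02]
roll 0.008 (mod pi)
```

```bash
python3 -m crank '{"translation":[[4,0,40],[0,0,40],[0,0,40],[0,0,35],[0,0,20],[0,0,16],[0,0,0],[0,0,0]],"roll":[0.008,0,0,0,0,0,0,0],"fingers":[0.9,0.9,0.9,0.9,0.9,0.9,0.9,0.9]}'
python3 -m crank '{"translation":[[0,0,0],[0,0,0],[0,0,0],[0,0,0],[0,0,0],[0,0,0],[0,0,0]],"roll":[0,0,0,0,0,0,0],"fingers":[0.2,0.2,0.2,0.2,0.2,0.2,0.2]}' 60
python3 -m crank '{"translation":[[0,0,-20],[0,0,-40],[0,0,-40],[0,0,-40],[0,0,-40],[0,0,-20],[0,0,0]],"roll":[0,0,0,0,0,0,0],"fingers":[0.2,0.2,0.2,0.2,0.2,0.2,0.2]}'
python3 go.py 0.556 0.027 0.23 85.2
```

```text
clock: 14.85
position: [0.5616, -0.283, 0.0082]
ee_rot: [-0.0, 0.958, -0.286, -0.0]
contact_force: [0.1, 0.5, -0.4]
width: 0.0765
gripper_force: 0.0
clock: 15.55
position: [0.5622, -0.2834, 0.0096]
ee_rot: [0.0, 0.958, -0.286, 0.001]
contact_force: [0.4, 0.3, 6.4]
width: 0.0325
gripper_force: 62.1
clock: 16.25
position: [0.5629, -0.2841, 0.2117]
ee_rot: [0.001, 0.958, -0.286, 0.003]
contact_force: [-0.5, -0.8, -3.4]
width: 0.0326
gripper_force: 61.2
t 16.2 pos [ 0.5629 -0.2841  0.2117] ang -33.2 q6 1.57 w 0.0326 gf 61.2 f [-0.5 -0.8 -3.4]
tool delta mm [-176.2 -256.4  -19.5]
roll 1.074 (mod pi)
```

```bash
python3 go.py 0.580 0.064 0.215
```

```text
t 16.2 pos [ 0.5629 -0.2841  0.2117] ang -33.2 q6 1.57 w 0.0326 gf 61.2 f [-0.5 -0.8 -3.4]
tool delta mm [-176.5 -300.5   -4.5]
```

```bash
python3 -m crank '{"translation":[[-10,-18,0],[-16,-27,0],[-16,-27,0],[-16,-27,0],[-16,-27,0],[-16,-27,0],[-16,-27,0],[-16,-27,0]],"roll":[0,0,0,0,0,0,0,0],"fingers":[0.2,0.2,0.2,0.2,0.2,0.2,0.2,0.2]}' 90
python3 -m crank '{"translation":[[-16,-27,0],[-16,-27,0],[-16,-27,0],[-6,-12,0],[0,0,0],[0,0,0]],"roll":[0,0,0,0,0,0],"fingers":[0.2,0.2,0.2,0.2,0.2,0.2]}'
python3 go.py 0.580 0.064 0.072
```

```text
clock: 17.05
position: [0.5708, -0.0406, 0.2054]
ee_rot: [-0.0, 0.958, -0.286, -0.003]
contact_force: [0.7, 0.0, -2.4]
width: 0.0317
gripper_force: 94.7
clock: 17.65
position: [0.5779, 0.0638, 0.207]
ee_rot: [0.001, 0.958, -0.286, -0.001]
contact_force: [-0.3, -0.7, -2.5]
width: 0.0314
gripper_force: 94.7
t 17.6 pos [0.5779 0.0638 0.207 ] ang -33.2 q6 2.14 w 0.0314 gf 94.7 f [-0.3 -0.7 -2.5]
tool delta mm [  1.9  -1.6 135. ]
```

Lower into the drum, release, and rise.

```bash
python3 -m crank '{"translation":[[2,-2,25],[0,0,25],[0,0,25],[0,0,25],[0,0,20],[0,0,15],[0,0,0],[0,0,0]],"roll":[0,0,0,0,0,0,0,0],"fingers":[0.2,0.2,0.2,0.2,0.2,0.2,0.2,0.2]}'
python3 -m crank '{"translation":[[0,0,0],[0,0,0],[0,0,0],[0,0,-20],[0,0,-35],[0,0,-40],[0,0,-40],[0,0,0]],"roll":[0,0,0,0,0,0,0,0],"fingers":[0.55,0.55,0.55,0.55,0.55,0.55,0.55,0.55]}'
python3 parts.py t4.png;  python3 go.py 0.5604 -0.3991 0.20 167.5
```

```text
clock: 18.45
position: [0.5815, 0.0636, 0.0733]
ee_rot: [0.0, 0.958, -0.287, -0.0]
contact_force: [-0.2, -0.7, -2.2]
width: 0.032
gripper_force: 94.7
clock: 19.25
position: [0.5854, 0.065, 0.2155]
ee_rot: [-0.002, 0.958, -0.286, 0.007]
contact_force: [0.6, -0.4, 1.1]
width: 0.0468
gripper_force: 0.0
[476. 226.] 369 [ 0.5579 -0.3952  0.0789  0.0329] 168.4 centre [ 0.5607 -0.3994]
t 19.3 pos [0.5836 0.0649 0.2124] ang -33.2 q6 2.14 w 0.0473 gf 0.0 f [-0.   0.   0.4]
tool delta mm [234.8 401.   12.2]
roll -0.362 (mod pi)
```

```bash
python3 -m crank '{"translation":[[20,33,0],[20,33,0],[20,33,0],[20,33,0],[20,33,0],[20,33,0],[20,33,0],[20,33,0]],"roll":[0,0,0,0,0,0,0,0],"fingers":[0.9,0.9,0.9,0.9,0.9,0.9,0.9,0.9]}'>/dev/null
python3 -m crank '{"translation":[[20,33,0],[20,33,0],[18,34,0],[17,37,0],[0,0,0],[0,0,0],[0,0,0],[0,0,0]],"roll":[0,0,0,0,-0.15,-0.15,-0.07,0],"fingers":[0.9,0.9,0.9,0.9,0.9,0.9,0.9,0.9]}'>/dev/null
python3 -m crank '{"translation":[[0,0,0]],"roll":[0],"fingers":[0.9]}'>/dev/null
python3 go.py 0.5607 -0.3994 0.010 168
```

```text
t 21.0 pos [ 0.5579 -0.399   0.2072] ang -12.1 q6 1.06 w 0.0771 gf 0.0 f [ 0.1  0.8 -0.8]
tool delta mm [  3.2   0.  197.2]
roll -0.002 (mod pi)
```

```bash
python3 -m crank '{"translation":[[3,0,40],[0,0,40],[0,0,40],[0,0,40],[0,0,22],[0,0,16],[0,0,0],[0,0,0]],"roll":[0,0,0,0,0,0,0,0],"fingers":[0.9,0.9,0.9,0.9,0.9,0.9,0.9,0.9]}'
python3 -m crank '{"translation":[[0,0,0],[0,0,0],[0,0,0],[0,0,0],[0,0,0],[0,0,0],[0,0,0]],"roll":[0,0,0,0,0,0,0],"fingers":[0.15,0.15,0.15,0.15,0.15,0.15,0.15]}' 90
python3 -m crank '{"translation":[[0,0,-20],[0,0,-40],[0,0,-40],[0,0,-40],[0,0,-40],[0,0,-20],[0,0,0]],"roll":[0,0,0,0,0,0,0],"fingers":[0.15,0.15,0.15,0.15,0.15,0.15,0.15]}'
python3 go.py 0.556 0.028 0.215 -33
```

```text
clock: 21.8
position: [0.5613, -0.3998, 0.0102]
ee_rot: [-0.0, 0.994, -0.105, -0.0]
contact_force: [-0.6, -0.2, 0.6]
width: 0.0769
gripper_force: 0.0
clock: 22.5
position: [0.5617, -0.4001, 0.0118]
ee_rot: [0.0, 0.994, -0.105, 0.001]
contact_force: [0.1, 1.4, 5.8]
width: 0.0258
gripper_force: 90.5
clock: 23.2
position: [0.5624, -0.4012, 0.2139]
ee_rot: [0.002, 0.994, -0.105, 0.003]
contact_force: [-0.2, -0.3, -3.5]
width: 0.0261
gripper_force: 89.6
t 23.2 pos [ 0.5624 -0.4012  0.2139] ang -12.0 q6 1.06 w 0.0261 gf 89.6 f [-0.2 -0.3 -3.5]
tool delta mm [ -95.8 -418.4   -3.1]
roll 0.366 (mod pi)
```

```bash
python3 -m crank '{"translation":[[-5,-22,0],[-8,-35,0],[-8,-35,0],[-8,-35,0],[-8,-35,0],[-8,-35,0],[-8,-35,0],[-8,-35,0]],"roll":[0,0,0,0,0,0,0,0],"fingers":[0.15,0.15,0.15,0.15,0.15,0.15,0.15,0.15]}'
python3 -m crank '{"translation":[[-8,-35,0],[-8,-35,0],[-8,-35,0],[-8,-35,0],[-3,-11,0],[0,0,0],[0,0,0],[0,0,0]],"roll":[0,0,0,0,0,0.15,0.15,0.07],"fingers":[0.15,0.15,0.15,0.15,0.15,0.15,0.15,0.15]}'
python3 -m crank '{"translation":[[0,0,0],[0,0,0]],"roll":[0,0],"fingers":[0.15,0.15]}' >/dev/null
python3 go.py 0.556 0.028 0.075 -33
```

```text
clock: 24.0
position: [0.5555, -0.1243, 0.2076]
ee_rot: [-0.001, 0.994, -0.105, -0.002]
contact_force: [0.8, 0.5, -2.8]
width: 0.0258
gripper_force: 89.5
clock: 24.8
position: [0.5533, 0.0286, 0.2082]
ee_rot: [0.001, 0.958, -0.288, -0.002]
contact_force: [-0.3, -0.4, -3.3]
width: 0.0259
gripper_force: 89.6
t 25.0 pos [0.5538 0.0284 0.209 ] ang -33.2 q6 2.08 w 0.0259 gf 89.6 f [-0.5 -0.2 -3.3]
tool delta mm [  2.3  -1.  134. ]
roll -0.003 (mod pi)
```

```bash
python3 -m crank '{"translation":[[2,-1,25],[0,0,25],[0,0,25],[0,0,25],[0,0,19],[0,0,15],[0,0,0],[0,0,0]],"roll":[0,0,0,0,0,0,0,0],"fingers":[0.15,0.15,0.15,0.15,0.15,0.15,0.15,0.15]}'
python3 -m crank '{"translation":[[0,0,0],[0,0,0],[0,0,0],[0,0,-20],[0,0,-35],[0,0,-40],[0,0,-40],[0,0,0]],"roll":[0,0,0,0,0,0,0,0],"fingers":[0.45,0.45,0.45,0.45,0.45,0.45,0.45,0.45]}'
python3 -m crank '{"translation":[[-40,0,0],[-40,0,0],[-40,0,0],[-40,0,0],[0,0,0]],"roll":[0,0,0,0,0],"fingers":[0.45,0.45,0.45,0.45,0.45]}' >/dev/null
python3 go.py
python3 - <<'E'
from m import *
im=shot('top','t5.png'); im2=shot('side','s5.png')
a=cv2.resize(im[170:310,120:380],None,fx=2.3,fy=2.3,interpolation=2); b=cv2.resize(im2[200:350,250:400],None,fx=1.8,fy=1.8,interpolation=2)
cv2.imwrite('pics/c5.png',np.vstack([a,cv2.copyMakeBorder(b,0,0,0,a.shape[1]-b.shape[1],0)]))
E
```

```text
clock: 25.8
position: [0.5567, 0.0284, 0.0761]
ee_rot: [0.0, 0.958, -0.286, -0.0]
contact_force: [0.7, 0.2, -1.8]
width: 0.0262
gripper_force: 89.6
clock: 26.6
position: [0.5607, 0.0284, 0.2183]
ee_rot: [-0.002, 0.958, -0.286, 0.007]
contact_force: [0.6, -0.2, 0.6]
width: 0.0386
gripper_force: 0.0
t 27.1 pos [0.4177 0.1181 0.211 ] ang -33.1 q6 2.26 w 0.0387 gf 0.0 f [-0.3  0.4  0.7]
```

View pics/c5.png

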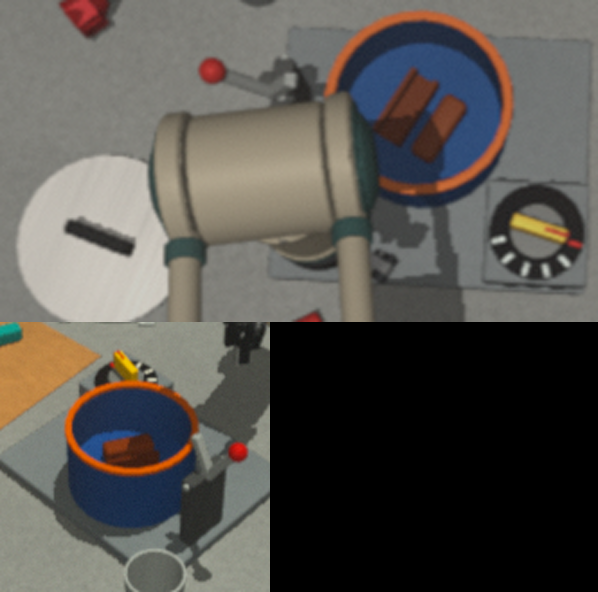

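Both parts lie in the drum, the selector is on the red mark, and the lever is up. Next is the lid; I'll measure its bar again while moving there.

```bash
python3 -m crank '{"translation":[[0,0,0],[0,0,0],[0,0,0],[0,0,0],[0,0,0],[0,0,0],[0,0,0],[0,0,0]],"roll":[-0.15,-0.15,-0.15,-0.15,-0.15,-0.15,-0.15,-0.15],"fingers":[0.6,0.6,0.6,0.6,0.6,0.6,0.6,0.6]}' >/dev/null
python3 -m crank '{"translation":[[0,0,0],[0,0,0],[0,0,0],[0,0,0],[0,0,0]],"roll":[-0.15,-0.15,-0.15,-0.15,0],"fingers":[0.6,0.6,0.6,0.6,0.6]}' >/dev/null
python3 - <<'E'
from m import *
im=cv2.imread('pics/t0.png'); V=im.max(2).astype(int)
V=V[250:300,135:200]
for t in(60,90,110):
    for c,st,k in blobs(V<t,60):
        p=np.argwhere(k)[:,::-1]+[135,250]; w=cast('top',p,.036)[:,:2]
        C=np.cov((w-w.mean(0)).T); e=np.linalg.eigh(C)[1][:,1]
        f=np.zeros((480,640),bool); f[250:300,135:200]=k
        print(t,st[4],w.mean(0).round(4),np.degrees(np.arctan2(e[1],e[0])).round(1)%180,rect('top',f,.044))
E
python3 go.py 0.4448 0.4045 0.15 71
```

```text
60 139 [0.4452 0.403 ] 68.6 (array([0.4443, 0.4   , 0.0749, 0.0119]), 68.0)
90 181 [0.4456 0.4023] 68.1 (array([0.4447, 0.3998, 0.0771, 0.0146]), 67.9)
110 215 [0.4461 0.4025] 69.1 (array([0.4454, 0.3997, 0.0794, 0.0176]), 68.9)
t 28.5 pos [0.4243 0.1156 0.2112] ang 69.8 q6 0.46 w 0.0513 gf 0.0 f [ 0.7  0.3 -1. ]
tool delta mm [278.2 -80.5  61.2]
roll -0.021 (mod pi)
```

```bash
python3 -m crank '{"translation":[[35,-10,4],[35,-10,8],[35,-10,8],[35,-10,8],[35,-10,8],[35,-10,8],[35,-10,8],[33,-10,8]],"roll":[0,0,0,0,0,0,0,0],"fingers":[0.6,0.6,0.6,0.6,0.6,0.6,0.6,0.6]}' >/dev/null
python3 -m crank '{"translation":[[0,0,0],[0,0,0],[0,0,0]],"roll":[0.023,0,0],"fingers":[0.6,0.6,0.6]}'>/dev/null
python3 go.py 0.4452 0.404 0.022 68.5
```

```text
t 29.6 pos [0.4437 0.4039 0.1512] ang 68.5 q6 1.0 w 0.0516 gf 0.0 f [ 1.  -0.4  0.5]
tool delta mm [  0.7   1.3 129.2]
roll -0.001 (mod pi)
```

```bash
python3 -m crank '{"translation":[[0,1,25],[0,0,30],[0,0,30],[0,0,25],[0,0,12],[0,0,6],[0,0,0],[0,0,0]],"roll":[0,0,0,0,0,0,0,0],"fingers":[0.6,0.6,0.6,0.6,0.6,0.6,0.6,0.6]}'
python3 -m crank '{"translation":[[0,0,0],[0,0,0],[0,0,0],[0,0,0],[0,0,0],[0,0,0],[0,0,0]],"roll":[0,0,0,0,0,0,0],"fingers":[0,0,0,0,0,0,0]}' 110
python3 -m crank '{"translation":[[0,0,-15],[0,0,-25],[0,0,-30],[0,0,-30],[0,0,-30],[0,0,-30],[0,0,-15],[0,0,0]],"roll":[0,0,0,0,0,0,0,0],"fingers":[0,0,0,0,0,0,0,0]}'
python3 go.py 0.42 0.07 0.21
```

```text
clock: 30.4
position: [0.4453, 0.4049, 0.0246]
ee_rot: [-0.0, 0.826, 0.563, 0.001]
contact_force: [0.6, -0.2, 0.2]
width: 0.0512
gripper_force: 0.0
clock: 31.1
position: [0.4452, 0.4049, 0.0247]
ee_rot: [0.0, 0.826, 0.563, 0.001]
contact_force: [1.5, -1.4, 6.5]
width: 0.013
gripper_force: 108.5
clock: 31.9
position: [0.445, 0.4052, 0.2003]
ee_rot: [-0.0, 0.826, 0.563, 0.002]
contact_force: [0.9, -0.2, -3.7]
width: 0.0135
gripper_force: 108.1
t 31.9 pos [0.445  0.4052 0.2003] ang 68.6 q6 1.0 w 0.0135 gf 108.1 f [ 0.9 -0.2 -3.7]
tool delta mm [-321.2   99.2  -10.6]
```

```bash
python3 -m crank '{"translation":[[-15,6,-2],[-29,9,-2],[-29,9,-2],[-29,9,-2],[-29,9,-2],[-29,9,0],[-29,9,0],[-29,9,0]],"roll":[0,0,0,0,0,0,0,0],"fingers":[0,0,0,0,0,0,0,0]}'
python3 -m crank '{"translation":[[-29,9,0],[-29,9,0],[-29,8,0],[-16,4,0],[0,0,0],[0,0,0],[0,0,0]],"roll":[0,0,0,0,0,0,0],"fingers":[0,0,0,0,0,0,0]}'
python3 go.py 0.569 0.0472 0.19
```

```text
clock: 32.7
position: [0.4268, 0.1741, 0.2064]
ee_rot: [-0.001, 0.826, 0.563, -0.002]
contact_force: [0.1, -0.4, -3.7]
width: 0.0134
gripper_force: 108.0
clock: 33.4
position: [0.4186, 0.07, 0.2076]
ee_rot: [-0.001, 0.826, 0.563, -0.0]
contact_force: [0.1, 0.3, -3.5]
width: 0.0135
gripper_force: 108.1
t 33.4 pos [0.4186 0.07   0.2076] ang 68.6 q6 0.37 w 0.0135 gf 108.1 f [ 0.1  0.3 -3.5]
tool delta mm [ 33.7 148.3  17.4]
```

```bash
python3 -m crank '{"translation":[[5,20,2],[6,26,2],[6,26,2],[6,26,2],[6,26,2],[5,24,2],[0,0,0],[0,0,0]],"roll":[0,0,0,0,0,0,0,0],"fingers":[0,0,0,0,0,0,0,0]}'
python3 -m crank '{"translation":[[0,0,0],[0,0,0]],"roll":[0,0],"fingers":[0,0]}' >/dev/null
python3 go.py 0.569 0.0472 0.165
python3 - <<'E'
from m import *
im=shot('top','t6.png'); im2=shot('side','s6.png')
a=cv2.resize(im[160:310,220:400],None,fx=2,fy=2,interpolation=2); b=cv2.resize(im2[180:340,240:420],None,fx=2,fy=2,interpolation=2)
cv2.imwrite('pics/c6.png',np.vstack([a[:,:360],b]))
# metal lid flange in top view
h=masks(im).astype(int); m=(h[...,2]>140)&(h[...,1]<60); m[:,:220]=0;m[:,380:]=0;m[:140]=0;m[300:]=0
for c,st,k in blobs(m,300):
    w=cast('top',np.argwhere(k)[:,::-1],.19)[:,:2]; print(c,st,w.min(0),w.max(0),cv2.minEnclosingCircle(w.astype(np.float32)))
E
```

```text
clock: 34.2
position: [0.569, 0.0481, 0.1952]
ee_rot: [-0.001, 0.826, 0.564, -0.001]
contact_force: [-0.8, -0.8, -3.5]
width: 0.0136
gripper_force: 108.3
t 34.4 pos [0.5684 0.0477 0.1963] ang 68.6 q6 0.33 w 0.0136 gf 108.3 f [-0.4 -0.2 -4.3]
tool delta mm [-0.2  0.8 31.3]
[285.6038961  148.13311688] [259 140  54  19 924] [0.68760551 0.02041983] [0.73304215 0.14304272] ((0.7175964117050171, 0.08194662630558014), 0.06311830133199692)
[271.04163197 213.61199001] [ 258  179   26   66 1201] [0.48799089 0.08640278] [0.63854025 0.14320781] ((0.5632655620574951, 0.10035045444965363), 0.07629028707742691)
[337.66871166 210.05828221] [334 187  10  48 326] [ 0.50917791 -0.04813779] [ 0.61765359 -0.02688054] ((0.5634157657623291, -0.028871357440948486), 0.054374370723962784)
[235.21612903 262.72258065] [231 244  10  38 310] [0.40713881 0.18106783] [0.48912634 0.20123013] ((0.44813257455825806, 0.18517279624938965), 0.04111189395189285)
[262.50505051 254.23232323] [245 244  43  20 396] [0.44546373 0.07734648] [0.4887821  0.17059253] ((0.4660901427268982, 0.12396951019763947), 0.05108191445469856)
[315.45538462 264.67076923] [311 247  10  36 325] [0.40302567 0.00461111] [0.4804454  0.02484336] ((0.4417266249656677, 0.014706683345139027), 0.03948502615094185)
```

View pics/c6.png

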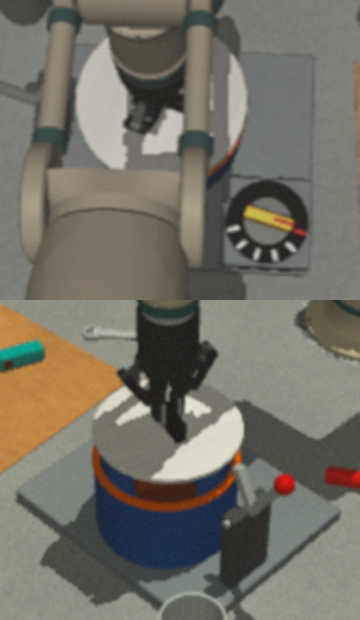

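The lid is centred over the drum (flange edges at y 0.143 and -0.048, so centre 0.0475) and clears the lever. I'll lower it.

```bash
python3 -m crank '{"translation":[[0,1,8],[0,0,10],[0,0,10],[0,0,6],[0,0,4],[0,0,2],[0,0,0],[0,0,0]],"roll":[0,0,0,0,0,0,0,0],"fingers":[0,0,0,0,0,0,0,0]}'
python3 -m crank '{"translation":[[0,0,2],[0,0,2],[0,0,2],[0,0,0],[0,0,0],[0,0,0],[0,0,0],[0,0,0]],"roll":[0,0,0,0,0,0,0,0],"fingers":[0,0,0,0,0,0,0,0]}'
python3 go.py 0.569 0.0472 0.1507
```

```text
clock: 35.3
position: [0.5708, 0.0467, 0.1565]
ee_rot: [0.0, 0.826, 0.563, 0.001]
contact_force: [0.6, -0.6, -2.6]
width: 0.0138
gripper_force: 108.3
clock: 36.1
position: [0.5708, 0.0467, 0.1507]
ee_rot: [0.0, 0.826, 0.563, 0.001]
contact_force: [0.3, 0.4, 4.1]
width: 0.0135
gripper_force: 109.5
t 36.1 pos [0.5708 0.0467 0.1507] ang 68.6 q6 0.33 w 0.0135 gf 109.5 f [0.3 0.4 4.1]
tool delta mm [-0.2 -1.9 -0. ]
```

```bash
python3 -m crank '{"translation":[[0,0,1],[0,0,1],[0,0,1],[0,0,0],[0,0,0]],"roll":[0,0,0,0,0],"fingers":[0,0,0,0,0]}'
python3 -m crank '{"translation":[[0,0,1],[0,0,1],[0,0,0],[0,0,0]],"roll":[0,0,0,0],"fingers":[0,0,0,0]}'
```

```text
clock: 36.6
position: [0.5709, 0.0467, 0.1506]
ee_rot: [0.001, 0.826, 0.563, 0.001]
contact_force: [-5.3, -0.4, 18.0]
width: 0.0136
gripper_force: 111.6
clock: 37.0
position: [0.5709, 0.0467, 0.1505]
ee_rot: [0.001, 0.826, 0.563, 0.002]
contact_force: [-6.7, -0.7, 28.2]
width: 0.0136
gripper_force: 112.9
```

It stops hard at the home height with 28 N. Unload, release, rise and look.

```bash
python3 -m crank '{"translation":[[0,0,-3],[0,0,-2],[0,0,0],[0,0,0],[0,0,0],[0,0,-10],[0,0,-25],[0,0,-40]],"roll":[0,0,0,0,0,0,0,0],"fingers":[0,0,0.5,0.5,0.5,0.5,0.5,0.5]}'
python3 -m crank '{"translation":[[0,30,-40],[0,20,-20],[0,0,0],[0,0,0]],"roll":[0,0,0,0],"fingers":[0,0,0,0]}' 60
python3 - <<'E'
from m import *
im2=shot('side','s7.png'); im=shot('top','t7.png')
cv2.imwrite('pics/c7.png',np.hstack([cv2.resize(im2[180:340,240:420],None,fx=2.2,fy=2.2,interpolation=2),cv2.resize(im[160:320,180:360],None,fx=2.2,fy=2.2,interpolation=2)]))
E
python3 go.py 0.592 0.320 0.27 -4.8
```

```text
clock: 37.8
position: [0.5687, 0.0468, 0.2241]
ee_rot: [-0.002, 0.826, 0.563, -0.002]
contact_force: [1.1, 1.1, -0.8]
width: 0.0429
gripper_force: 0.0
clock: 38.2
position: [0.6162, 0.0285, 0.2849]
ee_rot: [-0.001, 0.826, 0.563, -0.0]
contact_force: [0.1, -0.0, -0.3]
width: 0.0
gripper_force: 0.0
t 38.3 pos [0.615  0.0289 0.2837] ang 68.6 q6 0.31 w -0.0001 gf 0.0 f [ 0.3  0.4 -0.2]
tool delta mm [ 262.6 -127.7   14. ]
roll 1.281 (mod pi)
```

View pics/c7.png

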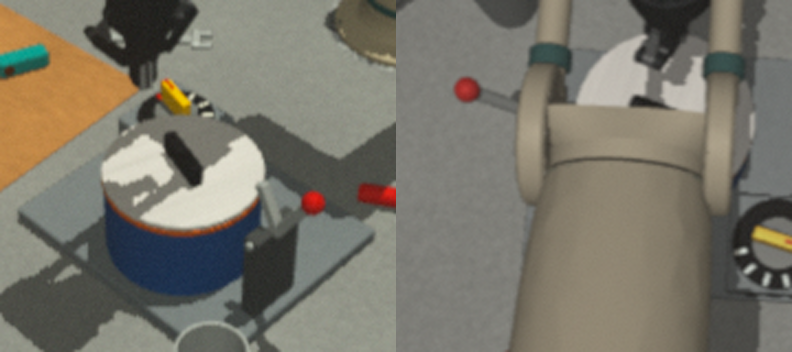

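The lid sits flush and level with the lever still up. I'll go outside the ball, a bit higher than last time so the knuckles clear it, and push it down.

```bash
python3 -m crank '{"translation":[[30,-15,2],[34,-16,2],[34,-16,0],[34,-16,0],[34,-16,0],[34,-16,0],[34,-16,0],[0,0,0]],"roll":[0,0,0,0,0,0,0,0],"fingers":[0,0,0,0,0,0,0,0]}'
python3 -m crank '{"translation":[[0,0,0],[0,0,0],[0,0,0],[0,0,0],[0,0,0],[0,0,0],[0,0,0],[0,0,0]],"roll":[0.15,0.15,0.15,0.15,0.15,0.15,0.15,0.15],"fingers":[0,0,0,0,0,0,0,0]}'>/dev/null
python3 -m crank '{"translation":[[0,0,0],[0,0,0],[0,0,0]],"roll":[0.08,0,0],"fingers":[0,0,0]}'>/dev/null
python3 go.py 0.589 0.290 0.206 -4.8
```

```text
clock: 39.1
position: [0.5963, 0.2916, 0.2793]
ee_rot: [-0.002, 0.825, 0.566, -0.001]
contact_force: [0.0, -0.9, 0.6]
width: -0.0001
gripper_force: 0.0
t 40.2 pos [0.5981 0.2863 0.2805] ang -4.7 q6 1.99 w -0.0001 gf 0.0 f [-0.3 -0.   0.6]
tool delta mm [-9.3 -3.  74.5]
roll 0.002 (mod pi)
```

```bash
python3 -m crank '{"translation":[[-9,-3,25],[0,0,25],[0,0,24],[0,10,0],[0,10,0],[0,10,0],[0,10,0],[0,10,0]],"roll":[0,0,0,0,0,0,0,0],"fingers":[0,0,0,0,0,0,0,0]}'
python3 -m crank '{"translation":[[0,10,0],[0,10,0],[0,10,0],[0,10,0],[0,8,0],[0,8,0],[0,0,0]],"roll":[0,0,0,0,0,0,0],"fingers":[0,0,0,0,0,0,0]}'
python3 -m crank '{"translation":[[0,5,0],[0,5,0],[0,0,0]],"roll":[0,0,0],"fingers":[0,0,0]}'; python3 go.py 0.579 0.169 0.206
```

```text
clock: 41.0
position: [0.5889, 0.2434, 0.2128]
ee_rot: [-0.004, 0.999, -0.041, 0.005]
contact_force: [0.1, 3.4, 3.1]
width: 0.0001
gripper_force: 1.9
clock: 41.7
position: [0.5808, 0.1833, 0.2066]
ee_rot: [0.001, 0.999, -0.042, -0.001]
contact_force: [0.7, -0.2, 0.2]
width: 0.0001
gripper_force: 0.0
clock: 42.0
position: [0.5803, 0.1744, 0.2071]
ee_rot: [0.0, 0.999, -0.042, -0.0]
contact_force: [0.4, -0.2, -0.9]
width: 0.0001
gripper_force: 0.0
t 42.0 pos [0.5803 0.1744 0.2071] ang -4.8 q6 1.83 w 0.0001 gf 0.0 f [ 0.4 -0.2 -0.9]
tool delta mm [-0.9  5.5  1.1]
```

Continue gently to the stop.

```bash
python3 -m crank '{"translation":[[0,3,0],[0,3,0],[0,0,0]],"roll":[0,0,0],"fingers":[0,0,0]}'
python3 -m crank '{"translation":[[0,3,0],[0,3,0],[0,0,0],[0,0,0]],"roll":[0,0,0,0],"fingers":[0,0,0,0]}'
```

```text
clock: 42.3
position: [0.58, 0.1687, 0.2073]
ee_rot: [0.0, 0.999, -0.042, -0.0]
contact_force: [0.3, 1.0, -0.7]
width: -0.0001
gripper_force: 0.4
clock: 42.7
position: [0.58, 0.1676, 0.2074]
ee_rot: [-0.005, 0.999, -0.042, 0.0]
contact_force: [1.9, 12.0, -2.8]
width: 0.0002
gripper_force: 5.9
```

Firm stop at 12 N, so the lever is down. Retreat, rise, go above the selector.

```bash
python3 -m crank '{"translation":[[0,-10,0],[0,-20,0],[0,0,-30],[0,0,-40],[0,0,-10],[0,0,0]],"roll":[0,0,0,0,0,0],"fingers":[0,0,0,0,0,0]}'>/dev/null
python3 go.py 0.4425 -0.0735 0.28 70.3
```

```text
t 43.3 pos [0.5833 0.1927 0.2898] ang -4.8 q6 1.86 w 0.0001 gf 0.0 f [ 0.1 -0.3  0.2]
tool delta mm [-118.2  277.     9.1]
roll -1.31 (mod pi)
```

```bash
python3 -m crank '{"translation":[[-15,35,0],[-15,35,0],[-15,35,0],[-15,35,0],[-15,35,0],[-15,35,0],[-15,35,0],[-13,32,0]],"roll":[0,0,0,0,0,0,0,0],"fingers":[0,0,0,0,0,0,0,0.5]}'>/dev/null
python3 -m crank '{"translation":[[0,0,20],[0,0,20],[0,0,20],[0,0,20],[0,0,0],[0,0,0],[0,0,0],[0,0,0]],"roll":[-0.15,-0.15,-0.15,-0.15,-0.15,-0.15,-0.15,-0.15],"fingers":[0.5,0.5,0.5,0.5,0.5,0.5,0.5,0.5]}'>/dev/null
python3 -m crank '{"translation":[[0,0,0],[0,0,0],[0,0,0]],"roll":[-0.11,0,0],"fingers":[0.5,0.5,0.5]}'>/dev/null
python3 go.py 0.4425 -0.0735 0.088 70.3
python3 - <<'E'
from m import *
im2=shot('side','s8.png'); im=shot('top','t8.png')
cv2.imwrite('pics/c8.png',np.hstack([cv2.resize(im2[180:340,240:420],None,fx=2.2,fy=2.2,interpolation=2),cv2.resize(im[160:320,220:400],None,fx=2.2,fy=2.2,interpolation=2)]))
print(proj('side',[[.577,.143,.221]]),proj('top',[[.577,.143,.221]]))
E
```

```text
t 45.2 pos [ 0.4406 -0.0733  0.2063] ang 70.1 q6 0.03 w 0.0427 gf 0.0 f [ 0.9  0.8 -0.6]
tool delta mm [  0.5   2.1 118.2]
roll -0.003 (mod pi)
[[350.44309727 251.45690403]] [[256.0808278  201.72348919]]
```

View pics/c8.png

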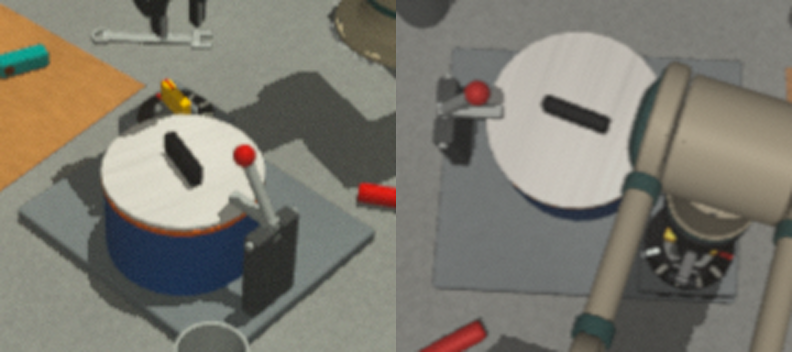

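The lever foot lies over the lid, with the ball at the down position (351,251 in the side view). Now the selector.

```bash
python3 -m crank '{"translation":[[0,2,20],[0,0,25],[0,0,25],[0,0,25],[0,0,15],[0,0,8],[0,0,0],[0,0,0]],"roll":[0,0,0,0,0,0,0,0],"fingers":[0.5,0.5,0.5,0.5,0.5,0.5,0.5,0.5]}'
python3 -m crank '{"translation":[[0,0,0],[0,0,0],[0,0,0],[0,0,0],[0,0,0],[0,0,0]],"roll":[0,0,0,0,0,0],"fingers":[0.3,0,0,0,0,0]}' 60
python3 -m crank '{"translation":[[0,0,0],[0,0,0],[0,0,0],[0,0,0],[0,0,0],[0,0,0],[0,0,0],[0,0,0]],"roll":[0.13,0.13,0.13,0.13,0.13,0.13,0.13,0.13],"fingers":[0,0,0,0,0,0,0,0]}'>/dev/null
python3 -m crank '{"translation":[[0,0,0],[0,0,0],[0,0,0],[0,0,0],[0,0,0],[0,0,0],[0,0,0],[0,0,0]],"roll":[0.13,0.13,0.13,0.13,0.13,0.13,0.13,0.13],"fingers":[0,0,0,0,0,0,0,0]}'>/dev/null
python3 -m crank '{"translation":[[0,0,0],[0,0,0],[0,0,0],[0,0,0]],"roll":[0.02,0,0,0],"fingers":[0,0,0,0]}'
python3 go.py 0.4425 -0.0735 0.088 130.2
```

```text
clock: 46.1
position: [0.4439, -0.0742, 0.0898]
ee_rot: [0.0, 0.818, 0.576, 0.0]
contact_force: [-0.7, 0.3, 0.9]
width: 0.0429
gripper_force: 0.0
clock: 46.7
position: [0.4435, -0.074, 0.0903]
ee_rot: [0.0, 0.818, 0.576, 0.0]
contact_force: [-1.8, 1.7, 6.1]
width: 0.0127
gripper_force: 59.2
clock: 48.7
position: [0.4432, -0.0746, 0.0904]
ee_rot: [0.001, 0.906, -0.423, 0.0]
contact_force: [-3.0, -2.7, 6.4]
width: 0.0121
gripper_force: 70.1
t 48.7 pos [ 0.4432 -0.0746  0.0904] ang -50.0 q6 2.12 w 0.0121 gf 70.1 f [-3.  -2.7  6.4]
tool delta mm [-1.3 -0.2  2.4]
roll -0.003 (mod pi)
```

Angle 130°, i.e. fourth click. Release, rise, move aside and verify.

```bash
python3 -m crank '{"translation":[[0,0,0],[0,0,0],[0,0,0],[0,0,-25],[0,0,-35],[0,0,-40],[0,0,-40],[0,0,0]],"roll":[0,0,0,0,0,0,0,0],"fingers":[0.5,0.5,0.5,0.5,0.5,0.5,0.5,0.5]}'
python3 go.py 0.40 -0.32 0.25
python3 -m crank '{"translation":[[25,35,0],[25,35,0],[25,35,0],[25,35,0],[25,35,0],[25,35,0],[0,0,0],[0,0,0]],"roll":[0,0,0,0,0,0,0,0],"fingers":[0.5,0.5,0.5,0.5,0.5,0.5,0.5,0.5]}'
python3 - <<'E'
from m import *
im2=shot('side','s9.png'); im=shot('top','t9.png')
cv2.imwrite('pics/c9.png',np.hstack([cv2.resize(im2[180:340,240:420],None,fx=2.2,fy=2.2,interpolation=2),cv2.resize(im[160:320,220:400],None,fx=2.2,fy=2.2,interpolation=2)]))
h=masks(im).astype(int);H,S,V=h[...,0],h[...,1],h[...,2]
m=(H>20)&(H<32)&(S>130)&(V>130); m[:,:325]=0;m[:,380:]=0;m[:245]=0;m[295:]=0
for c,st,k in blobs(m,15): print('sel',c,st[4],rect('top',k,.109))
E
```

```text
clock: 49.5
position: [0.447, -0.075, 0.2346]
ee_rot: [-0.001, 0.906, -0.423, 0.006]
contact_force: [-0.0, -0.0, 0.5]
width: 0.0427
gripper_force: 0.0
t 49.5 pos [ 0.447  -0.075   0.2346] ang -50.0 q6 2.12 w 0.0427 gf 0.0 f [-0.  -0.   0.5]
tool delta mm [157.7 193.3 -15.1]
clock: 50.3
position: [0.3782, -0.3241, 0.2281]
ee_rot: [-0.001, 0.906, -0.424, -0.001]
contact_force: [-0.1, -0.2, 0.6]
width: 0.0429
gripper_force: 0.0
sel [355.76190476 266.98095238] 105 (array([ 0.4425, -0.0754,  0.0539,  0.0136]), 131.8)
```

View pics/c9.png

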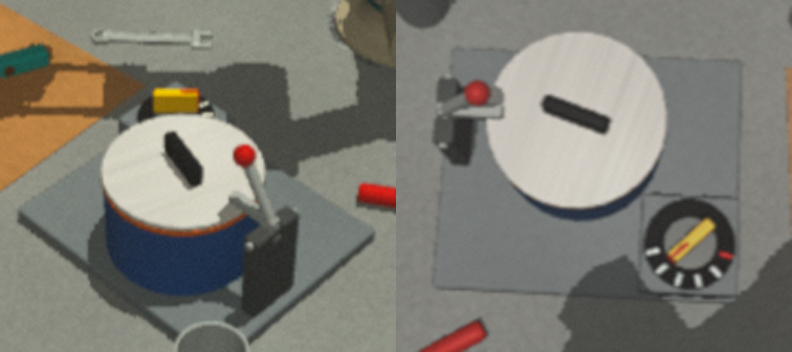

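The pointer is at the fourth white mark (131.8° measured, 130° expected). The lid is flush and the lever is down.

```bash
python3 -c "
from rig import manip
print(manip.sign_off())"
```

```text
the job is handed in; nothing more can be done
None
```

The job is handed in, after about 50 s of the 210 s: both rusty parts are in the drum, the lid is pressed home, the lever is down and the selector is at the fourth click, all checked in the last pictures and by the stop forces; the sign-off gave no verdict.

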